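# Index the lamp-housing carrier, feel which is heavier, present it

## Robot

A 6-joint arm with a two-finger parallel gripper is mounted at the origin on the work surface. World frame = base frame: x ahead of the robot, y to its left, z up, the work surface at z = 0. Lengths are in m, angles in degrees, forces in N, time in s.
With the tool pointing down it reaches from about 0.375 to 0.9 m from the base axis. Payload 3.1 kg.
Tool frame: the origin (TCP) lies on the centre line of the jaws, within the pads' length; the fingertips stand 25 mm ahead of it and the grasp point (between the pads) lies 6 mm ahead of it; z points along the fingers, y is the line along which they close (so a half turn about z gives the same grasp; the last joint's range is limited). The gripper opens to 87 mm and grips with 3 to 60 N. Pads are 19 mm wide; open, the fingers measure 117 mm over their backs; the gripper's body (75 mm by 190 mm) begins 51 mm behind the grasp point.
Start: joints at [65.518, 30.224, 82.088, -0, 67.689, -10.227], TCP at [0.154, 0.606, 0.22] pointing down, gripper open.
Joint ranges: [-176.69, 176.69], [-43.24, 126.21], [12.49, 139.97], [-82, 262], [0, 151.66], [-163.58, 163.58]. Speed limits (degrees/s): [159.86, 159.86, 180, 180, 180, 180].

## Interface

Orientations are given as a 3x3 rotation matrix whose columns are the frame's x, y, z axes.
In Python, from rig import bot, cams, models gives the robot as it stands. The module is installed in compiled form; this text tells all that it offers.
- The arm moves only by the shell command python3 -m handwheel 'ROWS' [OPENING]. ROWS is JSON, a list of rows, each a list of 6 numbers: the shift along the world's x, y, z each as a share of 1 m, from -1 to 1, then the turn, a rotation vector about the world's x, y, z each as a share of 2 rad, from -1 to 1. In form: [[dx, dy, dz, wx, wy, wz], ...]. A call has exactly 8 rows; each row is the pose to reach, as a shift and turn from the pose commanded when the call began; what a row does not reach only later rows make up. A row lasts 1/12 s, in which the tool goes at most 41.7 mm and 7.16 degrees, less where a joint would pass 70% of its speed; a pose out of reach is approached as far as the arm can. A call with a number of a shift or a turn outside -1 to 1 is refused whole. A call with a gripper value outside its range is refused whole. OPENING is the opening, from -1 (shut) to 1 (fully open), so that 0 is half open, set as the call begins (- or left out, the last holds). The fingers move at their own pace and stop on an object; the grip force is fixed at half the most. Time passes only in rows, so rows that repeat a pose let the fingers close, or fill a call up. It gives the time, the measured TCP pose, the force, the opening and the grip force at its end, in the units of the state.
- bot.read_state(): the state, without advancing time (a new reading comes with each control period).
- cams.capture(name): name is "side" or "top"; returns (picture, depth): 480x640x3 uint8, blue, green, red; 480x640 float32, m along the optical axis (not along the pixel's ray), 0 where there is no reading.
- cams.calibration(name): a dict with "mtx" (3x3 intrinsics, pixels), "dist_coeffs" ([k1, k2, p1, p2, k3] as OpenCV has them; the pictures are not rectified), "R" (3x3) and "t" (3): a world point X has camera coordinates R X + t. Camera axes: x right, y down, z forward; pixel columns grow to the right and rows downward; lengths in m; the calibration is good to about 2 mm. A picture is of the moment at which its call begins. calibration takes no time and is no camera call.
- bot.hand_in(): hands the job in; it is judged then, once.
Trained networks look in the newest picture that a camera, given by its name, has taken for a name from the list of things; names that differ only in an ending like _2 or _b are one class to them, and where a whole thing is asked for, a point or a joint stands for the part that bears it (a point fixed in the world has none). Each returns a list of dicts, best first, with "conf" (0 to 1); they miss things now and then, are a little off and sometimes report something else, mostly with a low value. They report only what shows in the picture. A call takes as long as a camera call. They do not tell look-alikes from the thing itself.
- models.spot_in(query, camera): "position" ([column, row] in pixels, amid what is visible of it).
- models.tip_of(query, camera): "position" ([column, row] in pixels: a listed point, or the origin of a listed thing).
The state is a dict: "time_s": time; "joint_positions": joint angles; "qvel": joint speeds; "tau": joint torques, N m; "position": TCP position; "tcp_rot": TCP orientation; "force": force on the tool from outside, world axes, zero at the start; "moment": the same for the moment, N m; "opening": opening from 0.0 (shut) to 1.0 (fully open); "grasp_force": force on a finger pad.
Only numpy, scipy, OpenCV 4.12 (cv2) and the standard library are available. Lean on these libraries where they do the work, as an engineer would, in place of code of your own. Each camera call takes 0.05 s, during which the arm holds its last target. There are 200 camera calls.

## Task

Push the carrier along its slide until it clicks into the station detent, with both lamp housings still standing in their nests. Then lift the housing next to the handle clear of its nest pins, set it back and let it go, and lift the other one, so as to feel which of the two look-alikes is the heavier; the lighter must stand in its own nest at the end. Finish while still holding the heavier one upright and still in the gripper, centred a few centimetres above the reader's round window without touching it, and leave the other things on the bench where they are.

Things in the scene. Friction and masses are not known exactly. Their poses are not given: they have to be found in the camera images.
- rail: fixed indexing slide: dark steel bed 130 mm (x) by 440 mm (y) with guide bars on which the carrier rides; origin at the centre of its underside, z up, +y along the slide in the direction the carrier has to travel. End bars 30 mm high; a detent block with a roller, 44 mm high, stands on its -x side at y = 62.5 mm. The carrier is part of it.
- carrier (a joint): travel of the carrier along the rail's +y in m, 0 to 0.150 (end of the slide); starts at 0. A sprung roller detent holds it at 0.125, the station: the roller meets the carrier about 14 mm before, resists with 5 to 8 N, drops in from about 6 mm before, then centres it to 1 mm and holds it against about 5 N. Elsewhere about 1.5 N of friction; it stays where it is left.
- station (a point): point fixed on the slide, on its centre line and level with the carrier's top face, where the carrier's centre is when it sits in the detent.
- carrier_center (a point): centre of the top face of the carrier, an aluminium plate 100 mm (rail x) by 240 mm (rail y), top face 46 mm above the bench; moves with the carrier.
- handle_top (a point): centre of the top of the carrier's handle: an upright steel post 16 mm in diameter rising 70 mm above the carrier's top face (foot flange 24 mm across, 6 mm high), at the trailing (-y) end of the carrier, 100 mm from its centre. It can be pinched from above or pushed from behind.
- nest_1 (a point): centre of the nest next to the handle, 80 mm from the handle's axis, on the carrier's top face (46 mm above the bench); moves with the carrier. A nest is a ring of 6 upright round-topped pins, 8 mm thick and 14 mm high, that leaves 2 mm of play all round the housing's foot. The two nests lie in line along the slide, 95 mm apart.
- nest_2 (a point): centre of the nest farther from the handle, 175 mm from the handle's axis, on the carrier's top face (46 mm above the bench); moves with the carrier. A nest is a ring of 6 upright round-topped pins, 8 mm thick and 14 mm high, that leaves 2 mm of play all round the housing's foot. The two nests lie in line along the slide, 95 mm apart.
- housing_1: closed round aluminium lamp housing, 50 mm diameter, 62 mm high, upright; origin at the centre of its underside, z up. It stands at the start in the nest next to the handle (nest_1). The two look exactly alike, but one has a solid metal core (0.5 to 0.7 kg in all), the other a plastic dummy (0.17 to 0.22 kg); which is which changes from start to start. A grip of 20 to 40 N across the diameter carries either.
- housing_2: closed round aluminium lamp housing, 50 mm diameter, 62 mm high, upright; origin at the centre of its underside, z up. It stands at the start in the nest farther from the handle (nest_2). The two look exactly alike, but one has a solid metal core (0.5 to 0.7 kg in all), the other a plastic dummy (0.17 to 0.22 kg); which is which changes from start to start. A grip of 20 to 40 N across the diameter carries either.
- reader: fixed grey upward-looking reader: a round drum 90 mm in diameter and 30 mm high with a round glass window in its top, on the robot's left beside the slide; a small black box 22 mm high sticks out of its +x side. Origin at the centre of its underside.
- window (a point): centre of the reader's round glass window (66 mm across), 31 mm above the bench, z up.
- disc_large: loose flat dark disc, 110 mm across, 6 mm thick, near the robot on its left; origin at the centre of its underside. Bystander.
- disc_small: loose flat disc, 84 mm across, 6 mm thick, beyond the slide and the reader; origin at the centre of its underside. Bystander.
- collar: loose steel collar, 44 mm outside, 24 mm bore, 18 mm high, to the left of the slide near the reader; origin at the centre of its underside. Bystander.
- screw_cup: loose empty grey cup, 64 mm across the rim, 50 mm high, beyond the reader; origin at the centre of its underside. Bystander.
- driver: loose screwdriver about 200 mm long lying beyond the slide. Bystander.
- marking_bottle: loose white bottle, 48 mm across, 110 mm high, standing near the robot on its right; origin at the centre of its underside. Bystander.
- bezel: loose square steel frame plate, 130 x 130 x 12 mm with an 85 mm round opening, lying at the robot's right; origin at the centre of its underside. Bystander.
There are look-alikes about, which are no part of the job. Leave any blue or red look-alike of the housing_2 alone.

How it is judged (in metres and radians):
On the way, in this order (a step that is already met when the one before it is completed fails the run):
1. the carrier sits in the station detent (within 4 mm), at rest, with both housings standing in their nests (value of joint carrier between 0.121 and 0.129 m and velocity of joint carrier between -0.01 and 0.01 m/s and horizontal distance between housing_1 and nest_1 below 0.008 m and z of housing_1 in the frame of nest_1 below 0.005 m and angle between each of housing_1, housing_2's own z axis and vertical below 0.1 rad and contact force between each of housing_1, housing_2 and the fingers below 0.1 N and horizontal distance between housing_2 and nest_2 below 0.008 m and z of housing_2 in the frame of nest_2 below 0.005 m), for 0.2 s.
2. the housing next to the handle is held by the fingers clear of its nest pins, the other one in its nest (z of housing_1 in the frame of nest_1 above 0.018 m and contact force between housing_1 and the fingers above 1 N and contact force between housing_1 and rail below 0.05 N and horizontal distance between housing_2 and nest_2 below 0.008 m and z of housing_2 in the frame of nest_2 below 0.005 m and angle between housing_2's own z axis and vertical below 0.1 rad and contact force between housing_2 and the fingers below 0.1 N), for 0.2 s.
3. the housing next to the handle is back in its nest and let go (horizontal distance between housing_1 and nest_1 below 0.008 m and z of housing_1 in the frame of nest_1 below 0.005 m and angle between each of housing_1, housing_2's own z axis and vertical below 0.1 rad and contact force between each of housing_1, housing_2 and the fingers below 0.1 N and horizontal distance between housing_2 and nest_2 below 0.008 m and z of housing_2 in the frame of nest_2 below 0.005 m), for 0.1 s.
4. the other housing is held by the fingers clear of its nest pins, the first one in its nest (z of housing_2 in the frame of nest_2 above 0.018 m and contact force between housing_2 and the fingers above 1 N and contact force between housing_2 and rail below 0.05 N and horizontal distance between housing_1 and nest_1 below 0.008 m and z of housing_1 in the frame of nest_1 below 0.005 m and angle between housing_1's own z axis and vertical below 0.1 rad and contact force between housing_1 and the fingers below 0.1 N), for 0.2 s.
At the end, for the whole second after the job is handed in: Heavier housing in the fingers, touching nothing else, still, upright (0.15 rad), centred within 20 mm over the window, underside 12 to 75 mm above it. Lighter one released in its own nest (8 mm), pressing under 3.8 N on it, as only the lighter does. Carrier within 4 mm of its detent (value of joint carrier between 0.121 and 0.129 m and ((contact force between housing_1 and the fingers above 1 N and horizontal distance between housing_1 and window below 0.02 m and z of housing_1 in the frame of window between 0.012 and 0.075 m and angle between housing_1's own z axis and vertical below 0.15 rad and linear speed of housing_1 below 0.03 m/s and contact force between housing_1 and reader below 0.05 N and contact force between housing_1 and rail below 0.05 N and horizontal distance between housing_2 and nest_2 below 0.008 m and z of housing_2 in the frame of nest_2 below 0.005 m and angle between housing_2's own z axis and vertical below 0.1 rad and contact force between housing_2 and the fingers below 0.1 N and linear speed of housing_2 below 0.02 m/s and contact force between housing_2 and rail between 0.6 and 3.8 N) or (contact force between housing_2 and the fingers above 1 N and horizontal distance between housing_2 and window below 0.02 m and z of housing_2 in the frame of window between 0.012 and 0.075 m and angle between housing_2's own z axis and vertical below 0.15 rad and linear speed of housing_2 below 0.03 m/s and contact force between housing_2 and reader below 0.05 N and contact force between housing_2 and rail below 0.05 N and horizontal distance between housing_1 and nest_1 below 0.008 m and z of housing_1 in the frame of nest_1 below 0.005 m and angle between housing_1's own z axis and vertical below 0.1 rad and contact force between housing_1 and the fingers below 0.1 N and linear speed of housing_1 below 0.02 m/s and contact force between housing_1 and rail between 0.6 and 3.8 N))); the arm keeps its last pose, push and grip.
It fails at once if a bystander is moved by more than 25 mm (distance of any of disc_large, disc_small, collar, screw_cup, driver, marking_bottle, bezel from where it was at the start of the episode above 0.025 m).
It fails at once if a housing is toppled or tipped far over (more than 0.7 rad) (angle between any of housing_1, housing_2's own z axis and vertical above 0.7 rad).
It also fails if it takes over 72 s, if anything falls off the work surface, if the arm or the gripper's body presses on something with over 40 N, if the wrist force passes 120 N, or if a joint passes its speed limit or range.

## Working session

There is one attempt and no reset: what is moved stays moved. The work goes in short steps, Python scripts to look and compute and a shell command to move; the robot and the scene stay as the last step left them, time stands still between calls to the robot, and variables do not carry over. Pictures are saved under pics/ and viewed, at most 10 in all, crops included, and the job is handed in when it is done.

```bash
mkdir -p pics
cat > h.py <<'E'
import numpy as np, cv2
from rig import bot, cams, models
def ray(c,px,z):
    k=cams.calibration(c); R=np.array(k["R"]);t=np.array(k["t"])
    u=cv2.undistortPoints(np.array([[px]],float),np.array(k["mtx"]),np.array(k["dist_coeffs"]))[0,0]
    o=-R.T@t; d=R.T@np.array([u[0],u[1],1]); return o+d*(z-o[2])/d[2]
def proj(c,X):
    k=cams.calibration(c)
    return cv2.projectPoints(np.array(X,float).reshape(-1,1,3),cv2.Rodrigues(np.array(k["R"]))[0],np.array(k["t"],float),np.array(k["mtx"]),np.array(k["dist_coeffs"]))[0][:,0]
E
python3 - <<'E'
from h import *
for c in("top","side"):
    p,d=cams.capture(c); cv2.imwrite(f"pics/{c}0.png",p)
    k=cams.calibration(c); print(c,-np.array(k["R"]).T@np.array(k["t"]))
    for q,z in(("handle_top",.116),("nest_1",.046),("nest_2",.046),("carrier_center",.046),("station",.046),("window",.031),("housing_1",.046),("reader",0),("rail",0),("collar",0),("screw_cup",0),("marking_bottle",0)):
        print(q,[(np.round(r["position"]).tolist(),round(r["conf"],2),np.round(ray(c,r["position"],z)[:2],3).tolist()) for r in models.tip_of(q,c)[:4]])
s=bot.read_state();print(s["time_s"],s["position"],s["tcp_rot"],s["force"],s["opening"])
E
```

```text
top [ 0.25839331 -0.0261052   1.26912828]
handle_top [([406.0, 254.0], 0.96, [0.491, -0.218]), ([325.0, 267.0], 0.25, [0.46, -0.035])]
nest_1 [([328.0, 266.0], 0.72, [0.476, -0.042]), ([366.0, 261.0], 0.64, [0.487, -0.134])]
nest_2 [([328.0, 266.0], 0.72, [0.476, -0.042]), ([366.0, 261.0], 0.64, [0.487, -0.134])]
carrier_center [([358.0, 264.0], 0.68, [0.479, -0.116])]
station [([308.0, 264.0], 0.81, [0.478, 0.005]), ([330.0, 270.0], 0.57, [0.464, -0.049]), ([326.0, 264.0], 0.24, [0.48, -0.038])]
window [([182.0, 272.0], 0.94, [0.462, 0.308])]
housing_1 [([341.0, 329.0], 0.96, [0.326, -0.074]), ([325.0, 265.0], 0.94, [0.477, -0.035]), ([362.0, 208.0], 0.92, [0.619, -0.125]), ([285.0, 322.0], 0.84, [0.342, 0.057])]
reader [([188.0, 275.0], 0.75, [0.459, 0.301]), ([365.0, 265.0], 0.15, [0.487, -0.136])]
rail [([329.0, 269.0], 0.78, [0.476, -0.047])]
collar [([114.0, 300.0], 0.63, [0.397, 0.477])]
screw_cup [([162.0, 204.0], 0.83, [0.64, 0.38])]
marking_bottle [([456.0, 354.0], 0.68, [0.273, -0.348])]
side [0.41924984 0.87059365 0.99979708]
handle_top [([324.0, 193.0], 0.56, [0.481, -0.
[... 512 characters left out ...]
[268.0, 239.0], 0.8, [0.631, -0.082]), ([374.0, 257.0], 0.65, [0.339, -0.031]), ([321.0, 251.0], 0.64, [0.48, -0.043])]
reader [([318.0, 377.0], 0.62, [0.467, 0.307])]
rail [([319.0, 262.0], 0.82, [0.486, -0.045]), ([323.0, 235.0], 0.22, [0.482, -0.152])]
collar [([349.0, 458.0], 0.81, [0.394, 0.483]), ([233.0, 407.0], 0.4, [0.647, 0.391])]
screw_cup [([236.0, 409.0], 0.88, [0.638, 0.395])]
marking_bottle [([393.0, 195.0], 0.88, [0.269, -0.346])]
1.3 [0.15386114 0.60573631 0.22044664] [[-9.69208142e-01  2.46242923e-01 -1.31878398e-05]
 [ 2.46242923e-01  9.69208142e-01 -2.55779329e-06]
 [ 1.21519232e-05 -5.72644629e-06 -1.00000000e+00]] [-0.71963767  0.57733426  0.26269501] 0.9980941891004982
```

View pics/top0.png

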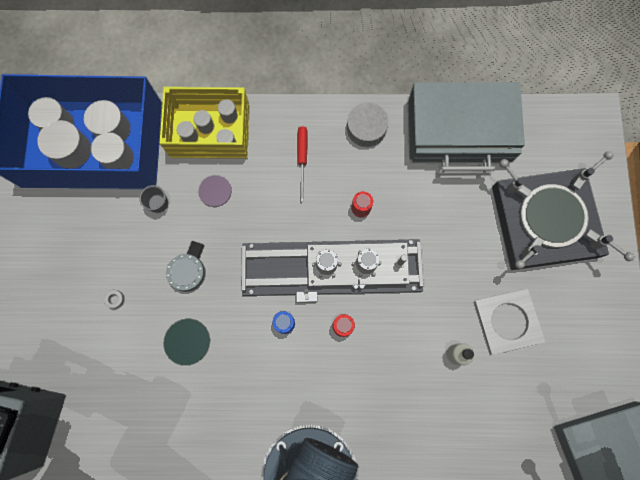

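View pics/side0.png

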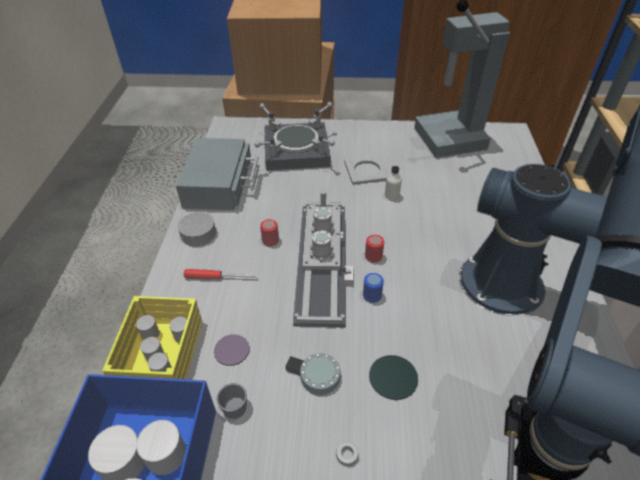

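Top view: the rail lies along world y, handle at (403,258), housings at (326,261) and (368,259), reader at (185,272). The red and blue look-alikes are beside the rail. I'll measure more closely next.

Run:
```python
from h import *
p=cv2.imread("pics/top0.png"); cv2.imwrite("pics/a.png",cv2.resize(p[230:305,235:430],None,fx=4,fy=4,interpolation=cv2.INTER_CUBIC))
k=cams.calibration("top")
c,d=cams.capture("top")
R=np.array(k["R"]);t=np.array(k["t"])
vs,us=np.mgrid[225:310,160:440]; vs=vs.ravel();us=us.ravel();z=d[vs,us];m=z>0
n=cv2.undistortPoints(np.stack([us,vs],1).astype(float)[:,None],np.array(k["mtx"]),np.array(k["dist_coeffs"]))[:,0]
P=(np.c_[n,np.ones(len(n))]*z[:,None]-t)@R
P=P[m]
def blob(lo,hi,cx,cy,r):
    q=P[(P[:,2]>lo)&(P[:,2]<hi)&(np.hypot(P[:,0]-cx,P[:,1]-cy)<r)]
    return len(q),q.mean(0).round(4),(q.min(0)+q.max(0))[:2].round(4)/2,(q.max(0)-q.min(0))[:2].round(3)
print("h1",blob(.095,.125,.485,-.13,.045)); print("h2",blob(.095,.125,.477,-.038,.045))
print("handle",blob(.09,.13,.485,-.21,.03)); print("win",blob(.02,.045,.463,.31,.06))
q=P[(P[:,2]>.038)&(P[:,2]<.054)&(abs(P[:,1]+.1)<.16)]
print("carrier",cv2.minAreaRect(q[:,:2].astype(np.float32)),len(q))
q=P[(P[:,2]>.006)&(P[:,2]<.036)&(abs(P[:,1]+.05)<.25)]
print("rail",cv2.minAreaRect(q[:,:2].astype(np.float32)))
```

```text
h1 (386, array([ 0.4799, -0.1328,  0.1087]), array([ 0.4802, -0.1333]), array([0.048, 0.049]))
h2 (386, array([ 0.4767, -0.0388,  0.1087]), array([ 0.4776, -0.0387]), array([0.048, 0.048]))
handle (52, array([ 0.4819, -0.2122,  0.1127]), array([ 0.48315, -0.21305]), array([0.015, 0.016]))
win (1165, array([0.4631, 0.302 , 0.0304]), array([0.4685, 0.3039]), array([0.102, 0.091]))
carrier ((0.4696052074432373, -0.10914766788482666), (0.1228037029504776, 0.25029584765434265), 2.2964751720428467) 3123
rail ((0.4812702238559723, -0.05170106887817383), (0.21002240478992462, 0.4962224066257477), 0.2281741350889206)
```

View pics/a.png

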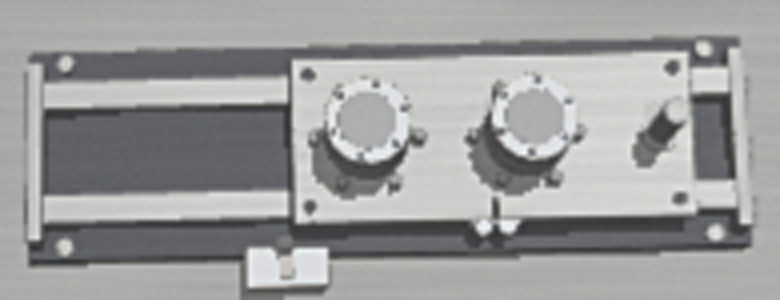

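The crop shows the carrier at its start, with both housings standing in their nests. The handle top is at about (672,110) in the crop. From depth: handle (0.482,-0.2125), h1 (0.480,-0.133) and h2 (0.477,-0.0387). The 79.5 and 94 mm spacings match the given sizes. Rail y points along (-0.03,1), and the window is near (0.462,0.308). Now I'll move.

```bash
python3 -m handwheel '[[0.25,-0.2,0,0,0,0.14],[0.25,-0.2,0,0,0,0.14],[0.25,-0.2,0,0,0,0.14],[0.25,-0.2,0,0,0,0.14],[0.25,-0.2,0,0,0,0.14],[0.25,-0.2,0,0,0,0.14],[0.25,-0.2,0,0,0,0.14],[0.25,-0.2,0,0,0,0.14]]' 1
```

```text
time_s: 2.02
position: [0.4063, 0.4037, 0.2207]
tcp_rot: [[-1.0, -0.03, 0.001], [-0.03, 1.0, -0.0], [-0.001, -0.0, -1.0]]
force: [0.5, 0.8, -0.3]
opening: 1.0
grasp_force: 0.0
```

```bash
python3 -m handwheel '[[0.03,-0.04,0,0,0,0],[0.05,-0.08,0,0,0,0],[0.08,-0.12,0,0,0,0],[0.08,-0.16,0,0,0,0],[0.08,-0.2,0,0,0,0],[0.08,-0.24,0,0,0,0],[0.08,-0.28,0,0,0,0],[0.08,-0.31,0,0,0,0]]'
```

```text
time_s: 2.68
position: [0.4838, 0.0937, 0.2206]
tcp_rot: [[-1.0, -0.031, 0.001], [-0.031, 1.0, -0.0], [-0.001, -0.0, -1.0]]
force: [0.5, -0.6, -0.3]
opening: 1.002
grasp_force: 0.0
```

```bash
python3 -m handwheel '[[0,-0.04,0,0,0,0],[-0.002,-0.08,0,0,0,0],[-0.002,-0.12,0,0,0,0],[-0.002,-0.16,0,0,0,0],[-0.002,-0.2,0,0,0,0],[-0.002,-0.24,0,0,0,0],[-0.002,-0.28,0,0,0,0],[-0.002,-0.306,0,0,0,0]]' 0; python3 -m handwheel '[[0,0,-0.03,0,0,0],[0,0,-0.06,0,0,0],[0,0,-0.08,0,0,0],[0,0,-0.1,0,0,0],[0,0,-0.11,0,0,0],[0,0,-0.118,0,0,0],[0,0,-0.118,0,0,0],[0,0,-0.118,0,0,0]]'
python3 - <<'E'
from h import *
p,d=cams.capture("side"); cv2.imwrite("pics/s1.png",cv2.resize(p[150:300,250:400],None,fx=4,fy=4,interpolation=cv2.INTER_CUBIC))
E
```

```text
time_s: 3.35
position: [0.4821, -0.2144, 0.2208]
tcp_rot: [[-1.0, -0.029, 0.002], [-0.029, 1.0, -0.002], [-0.002, -0.002, -1.0]]
force: [0.2, 0.3, 0.9]
opening: 0.526
grasp_force: 0.0
time_s: 4.02
position: [0.4823, -0.2104, 0.1028]
tcp_rot: [[-1.0, -0.031, 0.001], [-0.031, 1.0, -0.0], [-0.0, -0.0, -1.0]]
force: [-0.7, 0.1, 0.1]
opening: 0.5
grasp_force: 0.0
```

View pics/s1.png

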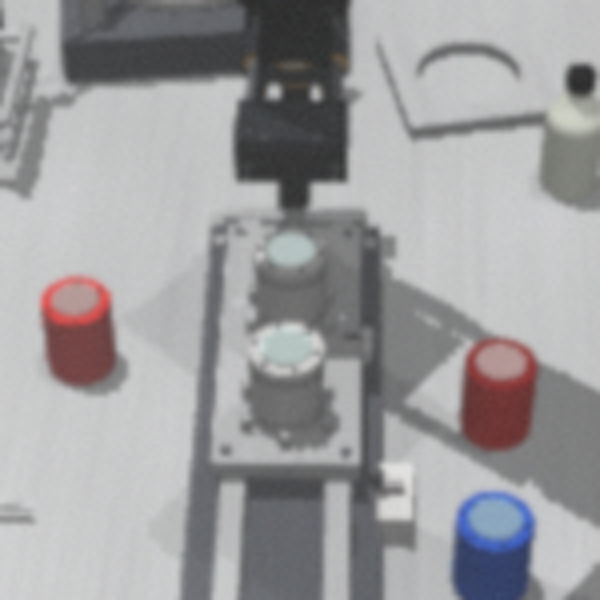

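The fingers straddle the handle and the housings still stand. Closing now.

```bash
python3 -m handwheel '[[0,0,0,0,0,0],[0,0,0,0,0,0],[0,0,0,0,0,0],[0,0,0,0,0,0],[0,0,0,0,0,0],[0,0,0,0,0,0],[0,0,0,0,0,0],[0,0,0,0,0,0]]' -1
python3 - <<'E'
from h import *
for i in range(1): s=bot.read_state();print(s["position"],s["force"],s["opening"],s["grasp_force"])
E
python3 -m handwheel '[[0,0.005,0,0,0,0],[-0.001,0.015,0,0,0,0],[-0.001,0.03,0,0,0,0],[-0.001,0.045,0,0,0,0],[-0.002,0.06,0,0,0,0],[-0.002,0.075,0,0,0,0],[-0.002,0.085,0,0,0,0],[-0.003,0.09,0,0,0,0]]'
```

```text
time_s: 4.73
position: [0.4821, -0.2106, 0.1028]
tcp_rot: [[-1.0, -0.031, 0.001], [-0.031, 1.0, -0.001], [-0.001, -0.001, -1.0]]
force: [-0.5, -0.3, 3.3]
opening: 0.166
grasp_force: 30.0
[ 0.48208679 -0.21059004  0.10277768] [-0.53925159 -0.30584053  3.32144445] 0.16627746731850435 30.000785887241364
time_s: 5.4
position: [0.4793, -0.1186, 0.1028]
tcp_rot: [[-0.999, -0.032, 0.001], [-0.032, 0.999, 0.0], [-0.001, 0.0, -1.0]]
force: [0.9, -2.1, 3.0]
opening: 0.169
grasp_force: 30.0
```

```bash
python3 -m handwheel '[[0,0.004,0,0,0,0],[0,0.01,0,0,0,0],[0,0.016,0,0,0,0],[-0.001,0.022,0,0,0,0],[-0.001,0.027,0,0,0,0],[-0.001,0.031,0,0,0,0],[-0.001,0.033,0,0,0,0],[-0.001,0.033,0,0,0,0]]'
python3 -m handwheel '[[0,0,0,0,0,0],[0,0,0,0,0,0],[0,0,0,0,0,0],[0,0,0,0,0,0],[0,0,0,0,0,0],[0,0,0,0,0,0],[0,0,0,0,0,0],[0,0,0,0,0,0]]' 0
```

```text
time_s: 6.07
position: [0.4784, -0.0872, 0.1027]
tcp_rot: [[-1.0, -0.03, 0.001], [-0.03, 1.0, 0.0], [-0.001, 0.0, -1.0]]
force: [0.5, 0.4, 6.2]
opening: 0.17
grasp_force: 30.0
time_s: 6.73
position: [0.4778, -0.0872, 0.1024]
tcp_rot: [[-1.0, -0.031, -0.0], [-0.031, 1.0, 0.0], [0.0, 0.0, -1.0]]
force: [-0.3, 0.1, 0.6]
opening: 0.498
grasp_force: 0.0
```

```bash
python3 -m handwheel '[[0,0,0.02,0,0,0],[0,0,0.06,0,0,0],[0,0,0.1,0,0,0],[0.02,-0.04,0.1,0,0,0],[0.04,-0.08,0.1,0,0,0],[0.04,-0.12,0.1,0,0,0],[0.04,-0.16,0.1,0,0,0],[0.04,-0.18,0.1,0,0,0]]'
cat > m.py <<'E'
from h import *
k=cams.calibration("top");c,d=cams.capture("top")
R=np.array(k["R"]);t=np.array(k["t"])
vs,us=np.mgrid[225:310,160:440]; vs=vs.ravel();us=us.ravel();z=d[vs,us];m=z>0
n=cv2.undistortPoints(np.stack([us,vs],1).astype(float)[:,None],np.array(k["mtx"]),np.array(k["dist_coeffs"]))[:,0]
P=((np.c_[n,np.ones(len(n))]*z[:,None]-t)@R)[m]
def blob(lo,hi,cx,cy,r):
    q=P[(P[:,2]>lo)&(P[:,2]<hi)&(np.hypot(P[:,0]-cx,P[:,1]-cy)<r)]
    return len(q),q.mean(0).round(4),((q.min(0)+q.max(0))[:2]/2).round(4)
print("h1",blob(.095,.12,.476,-.008,.045)); print("h2",blob(.095,.12,.473,.0862,.045))
print("handle",blob(.09,.13,.478,-.087,.025)); print("win",blob(.02,.045,.463,.308,.047))
cv2.imwrite("pics/m.png",cv2.resize(c[230:305,165:430],None,fx=3,fy=3,interpolation=cv2.INTER_CUBIC))
E
python3 m.py
```

```text
time_s: 7.4
position: [0.5185, -0.2721, 0.2028]
tcp_rot: [[-1.0, -0.029, 0.002], [-0.029, 1.0, -0.003], [-0.002, -0.003, -1.0]]
force: [0.7, -1.1, -0.1]
opening: 0.496
grasp_force: 0.0m.py:9: RuntimeWarning: Mean of empty slice.
  return len(q),q.mean(0).round(4),((q.min(0)+q.max(0))[:2]/2).round(4)
  ret = um.true_divide(
Traceback (most recent call last):
  File "m.py", line 10, in <module>
    print("h1",blob(.095,.12,.476,-.008,.045)); print("h2",blob(.095,.12,.473,.0862,.045))
               ~~~~^^^^^^^^^^^^^^^^^^^^^^^^^^
  File "m.py", line 9, in blob
    return len(q),q.mean(0).round(4),((q.min(0)+q.max(0))[:2]/2).round(4)
                                       ~~~~~^^^
ValueError: zero-size array to reduction operation minimum which has no identity
```

Run:
```python
from h import *
c,_=cams.capture("top");s,_=cams.capture("side")
o=np.hstack([cv2.resize(c,(400,300)),cv2.resize(s[150:300,220:420],(400,300))]);cv2.imwrite("pics/m1.png",o)
```

```text
(no output)
```

View pics/m1.png

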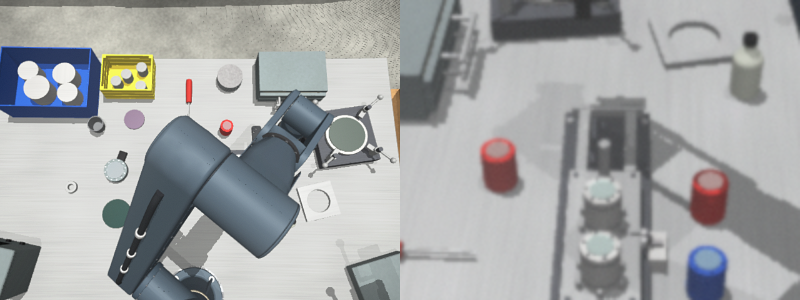

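The arm blocks the top view. The side view (right half) shows the carrier moved and both housings standing. I'll measure from the side depth.

```bash
sed -i 's/"top"/"side"/g; s/mgrid\[225:310,160:440\]/mgrid[150:420,220:420]/' m.py; sed -i '/^cv2.imwrite/d' m.py; sed -i 's/blob(.095,.12,/blob(.104,.114,/g' m.py
cat >> m.py <<'E'
s=bot.read_state();print(s["time_s"],s["position"].round(4) if hasattr(s["position"],"round") else s["position"],s["force"])
E
python3 m.py
```

```text
h1 (220, array([ 0.4783, -0.0029,  0.1092]), array([ 0.4785, -0.005 ]))
h2 (261, array([0.4761, 0.0916, 0.1092]), array([0.4762, 0.0903]))
handle (58, array([ 0.4816, -0.0821,  0.1078]), array([ 0.4819, -0.0838]))
win (1217, array([0.4628, 0.3123, 0.031 ]), array([0.4646, 0.3083]))
7.6 [ 0.5173 -0.2673  0.202 ] [ 0.0467979  -0.07219697 -0.00880406]
```

```bash
python3 -m handwheel '[[-0.01,0.04,0,0,0,0],[-0.02,0.08,0,0,0,0],[-0.03,0.12,0,0,0,0],[-0.04,0.16,0,0,0,0],[-0.04,0.2,0,0,0,0],[-0.04,0.24,0,0,0,0],[-0.04,0.261,0,0,0,0],[-0.04,0.261,0,0,0,0]]' 0.56
python3 -m handwheel '[[0,0,0,0,0,0],[0,0,0,0,0,0],[0,0,0,0,0,0],[0,0,0,0,0,0],[0,0,0,0,0,0],[0,0,0,0,0,0],[0,0,0,0,0,0],[0,0,0,0,0,0]]'
```

```text
time_s: 8.27
position: [0.4752, -0.0004, 0.2025]
tcp_rot: [[-0.999, -0.038, -0.002], [-0.038, 0.999, 0.002], [0.002, 0.002, -1.0]]
force: [-0.4, 0.0, 0.3]
opening: 0.777
grasp_force: 0.0
time_s: 8.93
position: [0.4779, -0.0067, 0.2024]
tcp_rot: [[-1.0, -0.03, -0.0], [-0.03, 1.0, 0.0], [0.0, 0.0, -1.0]]
force: [-0.1, -0.1, 0.5]
opening: 0.781
grasp_force: 0.0
```

```bash
python3 -m handwheel '[[0,0,-0.03,0,0,0],[0,0,-0.06,0,0,0],[0,0,-0.08,0,0,0],[0,0,-0.095,0,0,0],[0,0,-0.103,0,0,0],[0,0,-0.107,0,0,0],[0,0,-0.107,0,0,0],[0,0,-0.107,0,0,0]]'
python3 -m handwheel '[[0,0,0,0,0,0],[0,0,0,0,0,0],[0,0,0,0,0,0],[0,0,0,0,0,0],[0,0,0,0,0,0],[0,0,0,0,0,0],[0,0,0,0,0,0],[0,0,0,0,0,0]]' -1
```

```text
time_s: 9.6
position: [0.4784, -0.0064, 0.0959]
tcp_rot: [[-1.0, -0.031, 0.001], [-0.031, 1.0, -0.0], [-0.001, -0.0, -1.0]]
force: [-0.3, 0.2, -0.5]
opening: 0.784
grasp_force: 0.0
time_s: 10.27
position: [0.4783, -0.0064, 0.096]
tcp_rot: [[-1.0, -0.031, 0.001], [-0.031, 1.0, -0.0], [-0.001, -0.001, -1.0]]
force: [-0.8, -0.2, 5.3]
opening: 0.565
grasp_force: 30.0
```

```bash
python3 -m handwheel '[[0,0,0.005,0,0,0],[0,0,0.012,0,0,0],[0,0,0.02,0,0,0],[0,0,0.028,0,0,0],[0,0,0.035,0,0,0],[0,0,0.04,0,0,0],[0,0,0.04,0,0,0],[0,0,0.04,0,0,0]]'
python3 -m handwheel '[[0,0,0,0,0,0],[0,0,0,0,0,0],[0,0,0,0,0,0],[0,0,0,0,0,0],[0,0,0,0,0,0],[0,0,0,0,0,0],[0,0,0,0,0,0],[0,0,0,0,0,0]]'
```

```text
time_s: 10.93
position: [0.478, -0.0063, 0.1359]
tcp_rot: [[-1.0, -0.031, 0.001], [-0.031, 1.0, -0.0], [-0.001, -0.0, -1.0]]
force: [-0.5, 0.6, -7.0]
opening: 0.561
grasp_force: 30.0
time_s: 11.6
position: [0.4778, -0.0063, 0.1354]
tcp_rot: [[-1.0, -0.031, -0.0], [-0.031, 1.0, 0.0], [0.0, 0.0, -1.0]]
force: [0.1, -0.0, -7.4]
opening: 0.562
grasp_force: 30.0
```

Wrist force is about 7 N, so this is probably the heavy one. Setting it back.

```bash
python3 -m handwheel '[[0,0,-0.01,0,0,0],[0,0,-0.018,0,0,0],[0,0,-0.025,0,0,0],[0,0,-0.031,0,0,0],[0,0,-0.036,0,0,0],[0,0,-0.039,0,0,0],[0,0,-0.04,0,0,0],[0,0,-0.04,0,0,0]]'
python3 -m handwheel '[[0,0,0,0,0,0],[0,0,0,0,0,0],[0,0,0,0,0,0],[0,0,0,0,0,0],[0,0,0,0,0,0],[0,0,0,0,0,0],[0,0,0,0,0,0],[0,0,0,0,0,0]]' 0.56
python3 -m handwheel '[[0,0,0.01,0,0,0],[0,0,0.03,0,0,0],[0,0,0.06,0,0,0],[0,0,0.09,0,0,0],[0,0,0.1,0,0,0],[0,0,0.1,0,0,0],[0,0,0.1,0,0,0],[0,0,0.1,0,0,0]]'
python3 -m handwheel '[[0,0.02,0,0,0,0],[-0.001,0.04,0,0,0,0],[-0.002,0.06,0,0,0,0],[-0.003,0.08,0,0,0,0],[-0.003,0.09,0,0,0,0],[-0.003,0.095,0,0,0,0],[-0.003,0.095,0,0,0,0],[-0.003,0.095,0,0,0,0]]'; python3 m.py
```

```text
time_s: 12.27
position: [0.4775, -0.0062, 0.0961]
tcp_rot: [[-1.0, -0.031, -0.001], [-0.031, 1.0, 0.0], [0.001, 0.0, -1.0]]
force: [-3.4, 0.5, 1.1]
opening: 0.563
grasp_force: 30.0
time_s: 12.93
position: [0.4779, -0.0063, 0.0954]
tcp_rot: [[-1.0, -0.031, 0.0], [-0.031, 1.0, -0.0], [-0.0, -0.0, -1.0]]
force: [-0.5, 0.0, 0.1]
opening: 0.779
grasp_force: 0.0
time_s: 13.6
position: [0.4769, -0.006, 0.1945]
tcp_rot: [[-1.0, -0.031, -0.002], [-0.031, 1.0, 0.001], [0.002, 0.001, -1.0]]
force: [0.2, 0.4, -0.6]
opening: 0.776
grasp_force: 0.0
time_s: 14.27
position: [0.4747, 0.0884, 0.1949]
tcp_rot: [[-0.999, -0.032, -0.001], [-0.032, 0.999, -0.0], [0.001, -0.0, -1.0]]
force: [0.5, -0.2, -0.4]
opening: 0.783
grasp_force: 0.0m.py:9: RuntimeWarning: Mean of empty slice.
  return len(q),q.mean(0).round(4),((q.min(0)+q.max(0))[:2]/2).round(4)
  ret = um.true_divide(
Traceback (most recent call last):
  File "m.py", line 10, in <module>
    print("h1",blob(.104,.114,.476,-.008,.045)); print("h2",blob(.104,.114,.473,.0862,.045))
               ~~~~^^^^^^^^^^^^^^^^^^^^^^^^^^^
  File "m.py", line 9, in blob
    return len(q),q.mean(0).round(4),((q.min(0)+q.max(0))[:2]/2).round(4)
                                       ~~~~~^^^
ValueError: zero-size array to reduction operation minimum which has no identity
```

Run:
```python
from h import *
s,_=cams.capture("side");cv2.imwrite("pics/m2.png",cv2.resize(s[190:310,260:380],None,fx=5,fy=5,interpolation=cv2.INTER_CUBIC))
```

```text
(no output)
```

View pics/m2.png

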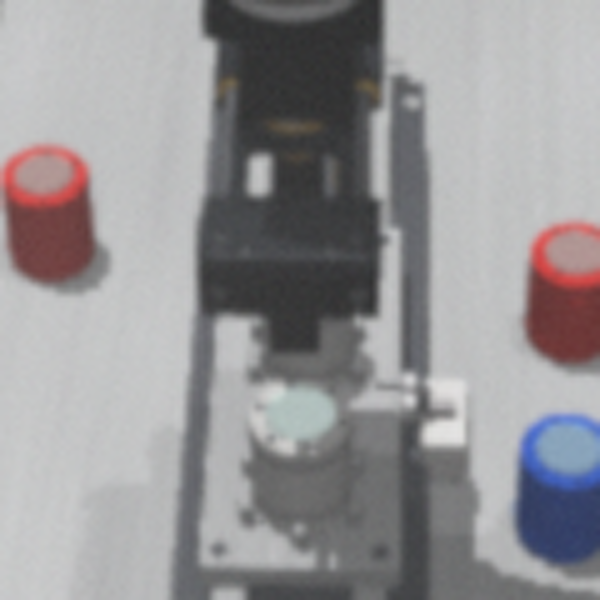

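h2 stands. h1 is mostly hidden behind the gripper, so I'll step back and check it before going on.

```bash
python3 -m handwheel '[[0.01,-0.04,0.01,0,0,0],[0.02,-0.08,0.01,0,0,0],[0.03,-0.12,0.01,0,0,0],[0.04,-0.16,0.01,0,0,0],[0.04,-0.2,0.01,0,0,0],[0.04,-0.24,0.01,0,0,0],[0.04,-0.28,0.01,0,0,0],[0.04,-0.31,0.01,0,0,0]]'; python3 m.py
```

```text
time_s: 15.03
position: [0.5144, -0.2258, 0.2055]
tcp_rot: [[-1.0, -0.028, 0.001], [-0.028, 1.0, -0.002], [-0.001, -0.002, -1.0]]
force: [0.7, 0.2, 0.0]
opening: 0.78
grasp_force: 0.0
h1 (227, array([ 0.4781, -0.0017,  0.1092]), array([ 0.4782, -0.0049]))
h2 (268, array([0.4758, 0.0927, 0.1092]), array([0.4762, 0.0895]))
handle (61, array([ 0.4813, -0.0813,  0.107 ]), array([ 0.4816, -0.0844]))
win (1217, array([0.4628, 0.3123, 0.0311]), array([0.4645, 0.308 ]))
15.0833 [ 0.5155 -0.2315  0.2057] [ 1.65823102 -3.95657578  0.24078634]
```

h1 is seated at the same height and place as before. On to h2.

```bash
python3 -m handwheel '[[-0.01,0.04,0,0,0,0],[-0.02,0.08,0,0,0,0],[-0.03,0.12,0,0,0,0],[-0.04,0.16,0,0,0,0],[-0.04,0.2,0,0,0,0],[-0.04,0.24,0,0,0,0],[-0.04,0.28,0,0,0,0],[-0.04,0.31,0,0,0,0]]';python3 -m handwheel '[[0,0,0,0,0,0],[0,0,0,0,0,0],[0,0,0,0,0,0],[0,0,0,0,0,0],[0,0,0,0,0,0],[0,0,0,0,0,0],[0,0,0,0,0,0],[0,0,0,0,0,0]]'
```

```text
time_s: 15.75
position: [0.4742, 0.0908, 0.2056]
tcp_rot: [[-1.0, -0.031, 0.0], [-0.031, 1.0, 0.001], [-0.0, 0.001, -1.0]]
force: [-0.0, 0.1, -0.4]
opening: 0.783
grasp_force: 0.0
time_s: 16.42
position: [0.475, 0.0881, 0.2054]
tcp_rot: [[-1.0, -0.03, -0.0], [-0.03, 1.0, -0.0], [0.0, -0.0, -1.0]]
force: [0.3, -0.6, 0.0]
opening: 0.78
grasp_force: 0.0
```

```bash
python3 -m handwheel '[[0,0,-0.03,0,0,0],[0,0,-0.06,0,0,0],[0,0,-0.085,0,0,0],[0,0,-0.1,0,0,0],[0,0,-0.107,0,0,0],[0,0,-0.11,0,0,0],[0,0,-0.11,0,0,0],[0,0,-0.11,0,0,0]]'
python3 -m handwheel '[[0,0,0,0,0,0],[0,0,0,0,0,0],[0,0,0,0,0,0],[0,0,0,0,0,0],[0,0,0,0,0,0],[0,0,0,0,0,0],[0,0,0,0,0,0],[0,0,0,0,0,0]]' -1
python3 -m handwheel '[[0,0,0.005,0,0,0],[0,0,0.012,0,0,0],[0,0,0.02,0,0,0],[0,0,0.028,0,0,0],[0,0,0.035,0,0,0],[0,0,0.04,0,0,0],[0,0,0.04,0,0,0],[0,0,0.04,0,0,0]]'
python3 -m handwheel '[[0,0,0,0,0,0],[0,0,0,0,0,0],[0,0,0,0,0,0],[0,0,0,0,0,0],[0,0,0,0,0,0],[0,0,0,0,0,0],[0,0,0,0,0,0],[0,0,0,0,0,0]]'
```

```text
time_s: 17.08
position: [0.4756, 0.0887, 0.0962]
tcp_rot: [[-1.0, -0.031, 0.002], [-0.031, 1.0, -0.0], [-0.002, -0.0, -1.0]]
force: [-0.5, 0.2, -0.3]
opening: 0.778
grasp_force: 0.0
time_s: 17.75
position: [0.4753, 0.0886, 0.096]
tcp_rot: [[-1.0, -0.031, 0.001], [-0.031, 1.0, -0.0], [-0.001, -0.0, -1.0]]
force: [-0.6, -0.9, 6.6]
opening: 0.561
grasp_force: 30.0
time_s: 18.42
position: [0.475, 0.0887, 0.1359]
tcp_rot: [[-1.0, -0.031, 0.001], [-0.031, 1.0, -0.0], [-0.001, -0.0, -1.0]]
force: [-0.7, -0.5, -2.0]
opening: 0.56
grasp_force: 30.0
time_s: 19.08
position: [0.4749, 0.0888, 0.1354]
tcp_rot: [[-1.0, -0.031, -0.0], [-0.031, 1.0, -0.0], [0.0, -0.0, -1.0]]
force: [0.3, 0.0, -2.3]
opening: 0.558
grasp_force: 30.0
```

h2 reads 2.3 N against about 7 N, so h1 is the heavier. h2 goes back, then I take h1.

```bash
python3 -m handwheel '[[0,0,-0.01,0,0,0],[0,0,-0.018,0,0,0],[0,0,-0.025,0,0,0],[0,0,-0.031,0,0,0],[0,0,-0.036,0,0,0],[0,0,-0.039,0,0,0],[0,0,-0.04,0,0,0],[0,0,-0.04,0,0,0]]'
python3 -m handwheel '[[0,0,0,0,0,0],[0,0,0,0,0,0],[0,0,0,0,0,0],[0,0,0,0,0,0],[0,0,0,0,0,0],[0,0,0,0,0,0],[0,0,0,0,0,0],[0,0,0,0,0,0]]' 0.56
python3 -m handwheel '[[0,0,0.01,0,0,0],[0,0,0.03,0,0,0],[0,0,0.06,0,0,0],[0,0,0.09,0,0,0],[0,0,0.1,0,0,0],[0,0,0.1,0,0,0],[0,0,0.1,0,0,0],[0,0,0.1,0,0,0]]'
python3 -m handwheel '[[0,-0.02,0,0,0,0],[0.001,-0.04,0,0,0,0],[0.002,-0.06,0,0,0,0],[0.003,-0.08,0,0,0,0],[0.003,-0.09,0,0,0,0],[0.003,-0.095,0,0,0,0],[0.003,-0.095,0,0,0,0],[0.003,-0.095,0,0,0,0]]'; python3 m.py 2>/dev/null
```

```text
time_s: 19.75
position: [0.4746, 0.0887, 0.0961]
tcp_rot: [[-1.0, -0.031, -0.001], [-0.031, 1.0, -0.0], [0.001, -0.0, -1.0]]
force: [-1.0, -1.2, 4.5]
opening: 0.565
grasp_force: 30.0
time_s: 20.42
position: [0.4749, 0.0887, 0.0954]
tcp_rot: [[-1.0, -0.031, -0.0], [-0.031, 1.0, 0.0], [0.0, 0.0, -1.0]]
force: [0.3, -0.1, 0.1]
opening: 0.78
grasp_force: 0.0
time_s: 21.08
position: [0.4739, 0.0888, 0.1945]
tcp_rot: [[-1.0, -0.031, -0.002], [-0.031, 1.0, 0.0], [0.002, 0.0, -1.0]]
force: [-0.2, 0.5, -0.5]
opening: 0.779
grasp_force: 0.0
time_s: 21.75
position: [0.4773, -0.0058, 0.1949]
tcp_rot: [[-1.0, -0.031, -0.002], [-0.031, 1.0, 0.001], [0.002, 0.001, -1.0]]
force: [1.0, -0.8, 0.4]
opening: 0.783
grasp_force: 0.0
h1 (226, array([ 0.4781, -0.0018,  0.1092]), array([ 0.4782, -0.003 ]))
h2 (260, array([0.4748, 0.0922, 0.1092]), array([0.475 , 0.0897]))
```

```bash
python3 -m handwheel '[[0,0,-0.03,0,0,0],[0,0,-0.06,0,0,0],[0,0,-0.08,0,0,0],[0,0,-0.092,0,0,0],[0,0,-0.097,0,0,0],[0,0,-0.1,0,0,0],[0,0,-0.1,0,0,0],[0,0,-0.1,0,0,0]]'
python3 -m handwheel '[[0,0,0,0,0,0],[0,0,0,0,0,0],[0,0,0,0,0,0],[0,0,0,0,0,0],[0,0,0,0,0,0],[0,0,0,0,0,0],[0,0,0,0,0,0],[0,0,0,0,0,0]]' -1
python3 -m handwheel '[[0,0,0.005,0,0,0],[0,0,0.015,0,0,0],[0,0,0.03,0,0,0],[0,0,0.05,0,0,0],[0,0,0.07,0,0,0],[0,0,0.085,0,0,0],[0,0,0.095,0,0,0],[0,0,0.1,0,0,0]]'
python3 -m handwheel '[[0,0.005,0,0,0,0],[0,0.015,0,0,0,0],[-0.001,0.03,0,0,0,0],[-0.003,0.05,0,0,0,0],[-0.005,0.07,0,0,0,0],[-0.007,0.09,0,0,0,0],[-0.008,0.11,0,0,0,0],[-0.008,0.13,0,0,0,0]]'
python3 -m handwheel '[[0,0.02,0,0,0,0],[0,0.045,0,0,0,0],[-0.001,0.07,0,0,0,0],[-0.003,0.095,0,0,0,0],[-0.005,0.12,0,0,0,0],[-0.007,0.145,0,0,0,0],[-0.007,0.165,0,0,0,0],[-0.007,0.18,0,0,0,0]]'
python3 -m handwheel '[[0,0.001,0,0,0,0],[0,0.002,-0.005,0,0,0],[0,0.002,-0.015,0,0,0],[0,0.002,-0.03,0,0,0],[0,0.002,-0.045,0,0,0],[0,0.002,-0.06,0,0,0],[0,0.002,-0.07,0,0,0],[0,0.002,-0.074,0,0,0]]'
python3 -m handwheel '[[0,0,0,0,0,0],[0,0,0,0,0,0],[0,0,0,0,0,0],[0,0,0,0,0,0],[0,0,0,0,0,0],[0,0,0,0,0,0],[0,0,0,0,0,0],[0,0,0,0,0,0]]'
python3 - <<'E'
from h import *
c,_=cams.capture("top");s,_=cams.capture("side")
o=np.hstack([cv2.resize(c[210:330,130:290],(400,300)),cv2.resize(s[190:430,230:430],(360,300))]);cv2.imwrite("pics/f.png",o)
for n in("top","side"): print(n,[(np.round(ray(n,r["position"],.031)[:2],4).tolist(),round(r["conf"],2)) for r in models.tip_of("window",n)[:2]])
E
```

```text
time_s: 22.47
position: [0.4784, -0.006, 0.0961]
tcp_rot: [[-0.999, -0.032, 0.001], [-0.032, 0.999, -0.0], [-0.001, -0.0, -1.0]]
force: [-0.0, 0.2, -0.5]
opening: 0.779
grasp_force: 0.0
time_s: 23.13
position: [0.4782, -0.0063, 0.0959]
tcp_rot: [[-1.0, -0.031, 0.001], [-0.031, 1.0, -0.0], [-0.001, -0.0, -1.0]]
force: [0.2, 1.2, 5.8]
opening: 0.566
grasp_force: 30.0
time_s: 23.8
position: [0.4773, -0.0062, 0.1959]
tcp_rot: [[-1.0, -0.031, -0.001], [-0.031, 1.0, -0.0], [0.001, 0.0, -1.0]]
force: [0.3, 0.0, -6.6]
opening: 0.563
grasp_force: 30.0
time_s: 24.47
position: [0.4677, 0.1255, 0.1939]
tcp_rot: [[-0.999, -0.031, -0.005], [-0.031, 1.0, 0.0], [0.005, 0.0, -1.0]]
force: [-0.4, 0.4, -6.9]
opening: 0.564
grasp_force: 30.0
time_s: 25.13
position: [0.4606, 0.3061, 0.1935]
tcp_rot: [[-0.999, -0.033, -0.004], [-0.033, 0.999, -0.0], [0.004, -0.0, -1.0]]
force: [-0.6, -0.3, -5.5]
opening: 0.566
grasp_force: 30.0
time_s: 25.8
position: [0.4611, 0.3042, 0.1188]
tcp_rot: [[-1.0, -0.03, -0.005], [-0.03, 1.0, -0.002], [0.005, -0.002, -1.0]]
force: [-1.1, -0.6, -6.3]
opening: 0.564
grasp_force: 30.0
time_s: 26.47
position: [0.4629, 0.3058, 0.1217]
tcp_rot: [[-1.0, -0.031, 0.0], [-0.031, 1.0, 0.0], [-0.0, 0.0, -1.0]]
force: [-0.2, 0.1, -6.0]
opening: 0.559
grasp_force: 30.0
top [([0.4626, 0.3012], 0.8), ([0.4502, 0.2999], 0.43)]
side [([0.4584, 0.3086], 0.72)]
```

View pics/f.png

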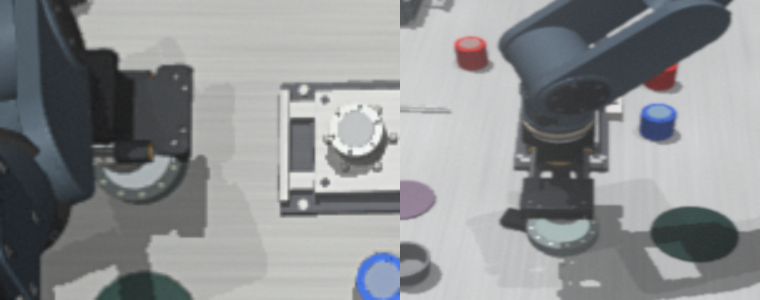

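The picture shows the held housing over the reader, and h2 standing in its nest on the carrier at about (356,130). The readings are steady, so I'm handing in.

```bash
python3 -c "
from rig import bot
print(bot.hand_in())"
```

```text
the job is handed in; nothing more can be done
None
```

I handed the job in at about 26.5 s, with no verdict returned: the carrier is at the station, housing_1 (about 6–7 N at the wrist, against 2.3 N for housing_2) is held about 40 mm above the reader window, and housing_2 is back in its own nest.

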